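# Fit up the toppled pipe stub

## Robot

A 6-joint arm with a two-finger parallel gripper is mounted at the origin on the work surface. World frame = base frame: x ahead of the robot, y to its left, z up, the work surface at z = 0. Lengths are in m, angles in degrees, forces in N, time in s.
With the tool pointing down it reaches from about 0.3 to 1 m from the base axis. Payload 5.1 kg.
Tool frame: the origin (TCP) lies at the very end of the fingers, on their centre line; the grasp point (between the pads) lies 19 mm behind it; z points along the fingers, y is the direction in which the jaws open and shut (so a half turn about z gives the same grasp; the last joint's range is limited). The gripper opens to 95 mm and grips with 3 to 60 N. Pads are 20 mm wide; open, the fingers measure 119 mm over their backs; the gripper's body (75 mm by 180 mm) begins 59 mm behind the grasp point.
Start: joints at [66.83, 7.093, 94.555, -0, 78.352, -4.733], TCP at [0.206, 0.617, 0.215] pointing down, gripper open.
Joint ranges: [-149.61, 149.61], [-58.7, 133.49], [1.44, 155.28], [-77.14, 257.14], [18.33, 153.61], [-166.67, 166.67]. Speed limits (degrees/s): [147.25, 147.25, 180, 180, 180, 180].

## Interface

Orientations are given as [roll, pitch, yaw] about the fixed x, y, z axes, in that order (R = Rz(yaw) Ry(pitch) Rx(roll)).
In Python, from rig import read_state, grab_frame, hand_in gives the robot as it stands. The module is installed in compiled form; this text tells all that it offers.
- The arm moves only by the shell command python3 -m jog 'ROWS' [FORCE]. ROWS is JSON, a list of rows, each an object with "offset": the shift along the world's x, y, z in mm, a list of three; "dr": the turn, a rotation vector about the world's x, y, z in rad, a list of three; "gripper": the opening, from 0 (shut) to 1 (fully open). A call has 1 to 5 rows; each row is the pose to reach, as a shift and turn from the pose commanded when the call began; what a row does not reach only later rows make up. A row lasts 1/8 s, in which the tool goes at most 62.5 mm and 10.7 degrees, less where a joint would pass 70% of its speed; a pose out of reach is approached as far as the arm can. A call with a gripper value outside its range is refused whole. The fingers move at their own pace and stop on an object; FORCE is the grip in N (left out, the last holds). Time passes only in rows, so rows that repeat a pose let the fingers close. It gives the time, the measured TCP pose, the force and the opening at its end, in the units of the state.
- read_state(): the state, without advancing time (a new reading comes with each control period).
- grab_frame(name): name is "scene" or "top" or "wrist"; returns a dict with "frame" (420x560x3 uint8, red, green, blue), "fx", "fy", "cx", "cy" (pixels), "position" and "attitude" of the camera in the world. Camera axes: x right, y up, looking along -z (the intrinsics and any distortion apply to the point x, -y, -z); pixel columns grow to the right and rows downward; lengths in m; the calibration is good to about 2 mm. A picture is of the moment at which its call begins. There is no depth.
- hand_in(): hands the job in, once; it reports no verdict.
The state is a dict: "time_s": time; "qpos": joint angles; "qvel": joint speeds; "joint_torque": joint torques, N m; "tcp_pos": TCP position; "tool_rot": TCP orientation; "contact_force": force on the tool from outside, world axes, zero at the start; "ft_torque": the same for the moment, N m; "finger_gap": opening from 0.0 (shut) to 1.0 (fully open).
Only numpy, scipy, OpenCV 4.12 (cv2) and the standard library are available. Lean on these libraries where they do the work, as an engineer would, in place of code of your own. Each camera call takes 0.05 s, during which the arm holds its last target.

## Task

One of the pipe stubs on the free-running welding turntable has fallen on its side. Lift it off without knocking over or carrying round the stubs that stand there, and lay it gently, not dropped or rammed, in the V of the blue fit-up cradle with its end snug up against the brass gap spacer on the clamped pipe, ready to tack. Leave it there with the turntable still, and do not disturb the hammer or the brush.

Things in the scene. Friction and masses are not known exactly. Their poses are not given: they have to be found in the camera images.
- stub_mid (a point): the toppled pipe stub: plain steel pipe 48 mm outside diameter, 4 mm wall, 70 mm long, about 0.3 kg, lying on its side on the turntable disc; grip it across the outside (it rolls and the disc turns if pushed off centre). The point is its centre, half-way along on the axis of the pipe; its x axis is the axis of the pipe (both ends alike). Lying on the disc the point is 24 mm above the disc's top face.
- disc_top (a point): centre of the top face of the turntable disc, z up. Steel disc 300 mm in diameter, 12 mm thick, flat, no rim, top face 80 mm above the bench, on a fixed green foot 220 mm in diameter.
- disc (a joint): angle of the turntable disc about its upright axis (rad); turns without limit, weighs 5.5 kg, almost no friction: it coasts to rest in a few seconds when nudged
- stand0_mid (a point): a standing pipe stub like the toppled one, upright on the disc (48 mm in diameter, 70 mm tall); point at its centre, half-way up, its z axis along the pipe. To be left standing.
- stand1_mid (a point): a second standing stub, same; point at its centre, half-way up. To be left standing.
- stand2_mid (a point): a third standing stub, same; point at its centre, half-way up. To be left standing.
- cradle: fixed blue fit-up cradle: 360 mm of 30 x 30 x 3 mm angle iron, V upward (90 degrees). Origin at bench level under the spacer's free face; x runs along the V towards the clamped pipe, z up. Open V from x = -135 mm to 0; inner corner 14 mm above the bench, edges 33 mm above it and 42 mm apart, so fingers closed on a stub in it pass outside. Foot 10 mm high, 130 mm across, at x = -105 mm.
- spacer (a point): centre of the free face of the brass gap spacer, on the axis of the clamped pipe, 48 mm above the bench; x points into the face. A fixed plate 4 mm thick, 34 mm wide, across the V, its tab reaching 95 mm above the bench. Behind it 215 mm of the same 48 mm pipe is clamped in the V; the clamp, 115 mm beyond the spacer, is 97 mm high and 104 mm across.
- seat (a point): where the centre of the stub ends up when it lies in the V with its end against the spacer: 35 mm before the spacer's face, 48 mm above the bench; axes as the cradle's (x along the V towards the spacer, y across, z up)
- brush: wooden wire brush lying on the bench beside the cradle, 240 mm long, 30 mm wide, 30 mm high; origin under its middle, x along it. Leave alone.
- hammer: chipping hammer with a red handle lying on the bench on the other side of the cradle, 270 mm long along its x, head 110 mm across at the +x end, 24 mm high; origin on the bench near its middle. Leave alone.
Not all that is in view belongs to the job. Leave any pink or purple look-alike of the part that bears stand2_mid alone. What is shaped like the part that bears stub_mid but pink or red is not meant.

How it is judged:
By the outcome, as a careful person would: the job done as asked, in the order asked, and still so for the second after the job is handed in, with the robot touching nothing.
It also fails if it takes over 42 s, if anything falls off the work surface, if the arm or the gripper's body presses on something with over 40 N, if the wrist force passes 120 N, or if a joint passes its speed limit or range.

## Working session

There is one attempt and no reset: what is moved stays moved. The work goes in short steps, Python scripts to look and compute and a shell command to move; the robot and the scene stay as the last step left them, time stands still between calls to the robot, and variables do not carry over. Pictures are saved under pics/ and viewed, and the job is handed in when it is done.

```bash
mkdir -p pics
cat > h.py <<'E'
import numpy as np,cv2,pickle
from rig import read_state, grab_frame
def snap(n,tag):
    f=grab_frame(n); pickle.dump(f,open(f'pics/{tag}.pkl','wb'))
    cv2.imwrite(f'pics/{tag}.png',f['frame'][:,:,::-1]); return f
E
python3 - <<'E'
from h import *
for n in ["scene","top","wrist"]:
    f=snap(n,n+"0"); print(n,{k:v for k,v in f.items() if k!='frame'})
print(read_state())
E
```

```text
scene {'fx': 533.4088283970539, 'fy': 533.4088283970539, 'cx': 280.9626539997608, 'cy': 212.3285911489735, 'position': array([1.26484317, 0.71203766, 1.04307881]), 'attitude': array([ 46.86106865,   0.44257248, 138.51188077])}
top {'fx': 497.53307379101074, 'fy': 497.53307379101074, 'cx': 283.3433708256668, 'cy': 214.28678100133982, 'position': array([ 0.33996517, -0.06693753,  1.61243095]), 'attitude': array([  9.29320062,  -0.36454122, -89.23944287])}
wrist {'fx': 325.97753451961586, 'fy': 325.97753451961586, 'cx': 274.60692292168204, 'cy': 209.63142134306634, 'position': array([0.12799663, 0.64236108, 0.38349753]), 'attitude': array([-1.68219395e+01,  7.14369643e-02,  7.15969216e+01])}
{'time_s': 0.15, 'qpos': array([ 6.68296663e+01,  7.12382767e+00,  9.46166800e+01, -1.35819222e-03,
        7.83522254e+01, -4.73250502e+00]), 'qvel': array([ 0.0441949 , -0.14763585, -0.17919089, -0.03135269, -0.06987801,
       -0.03736937]), 'joint_torque': array([ 6.33409509e-04, -4.18192434e+01, -3.60471940e+01,  7.75235449e-02,
        4.69111337e-02, -9.20170760e-05]), 'tcp_pos': array([0.20541114, 0.61615427, 0.21367579]), 'tool_rot': array([-1.79907473e+02, -6.32559488e-03,  1.61562442e+02]), 'contact_force': array([0.34589579, 0.19779086, 0.0011343 ]), 'ft_torque': array([0.01021241, 0.05304793, 0.03252933]), 'finger_gap': 0.9987940985920775}
```

View pics/scene0.png

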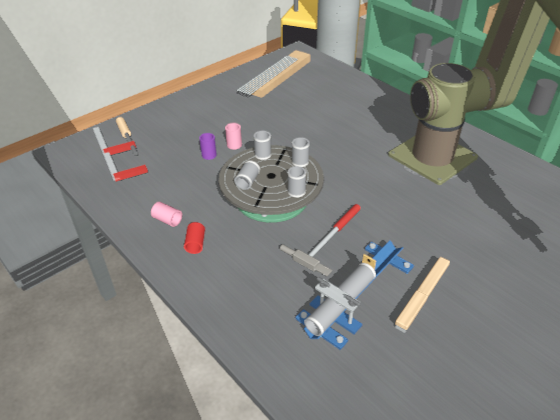

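View pics/top0.png

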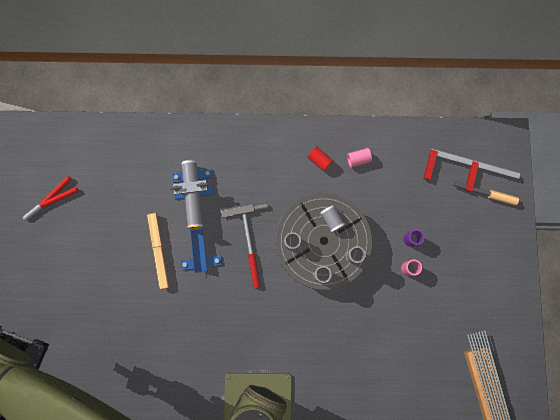

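View pics/wrist0.png

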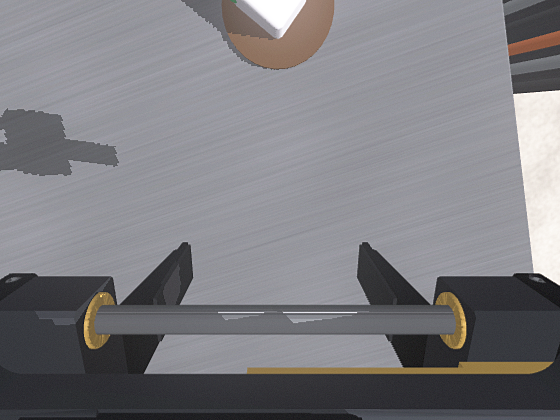

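The top view (image right = −y, up = +x) shows the disc at about (323,240) and the toppled stub at (335,218). The standing stubs are at (292,241), (357,255) and (322,273), and the spacer is at about (194,229). The pink, red and purple items are decoys. Next I'll zoom in.

```bash
cat >> h.py <<'E'
from scipy.spatial.transform import Rotation as R
def load(t): return pickle.load(open(f'pics/{t}.pkl','rb'))
def ray(f,u,v):
    d=np.array([(u-f['cx'])/f['fx'],-(v-f['cy'])/f['fy'],-1.0])
    return np.array(f['position']),R.from_euler('xyz',f['attitude'],degrees=True).apply(d)
def onz(f,u,v,z):
    p,d=ray(f,u,v); return p+d*(z-p[2])/d[2]
def proj(f,P):
    c=R.from_euler('xyz',f['attitude'],degrees=True).inv().apply(np.atleast_2d(P)-f['position'])
    return np.c_[f['cx']+f['fx']*c[:,0]/-c[:,2], f['cy']+f['fy']*c[:,1]/c[:,2]]
def crop(f,x0,x1,y0,y1,s,name):
    cv2.imwrite(f'pics/{name}.png',cv2.resize(f['frame'][y0:y1,x0:x1,::-1],None,fx=s,fy=s,interpolation=cv2.INTER_CUBIC))
E
python3 - <<'E'
from h import *
f=load('top0'); crop(f,270,380,185,295,5,'t_disc'); crop(f,150,270,150,300,4,'t_crad')
for n,u,v,z in [('disc',323,240,.08),('stub',335,218,.104),('s0',292,241,.15),('s1',357,255,.15),('s2',322.5,274,.15),('spacer',194,229,.048)]:
    print(n,onz(f,u,v,z).round(3))
E
```

```text
disc [ 0.512 -0.197  0.08 ]
stub [ 0.578 -0.232  0.104]
s0 [ 0.5  -0.1   0.15]
s1 [ 0.461 -0.291  0.15 ]
s2 [ 0.404 -0.19   0.15 ]
spacer [0.545 0.209 0.048]
```

View pics/t_disc.png

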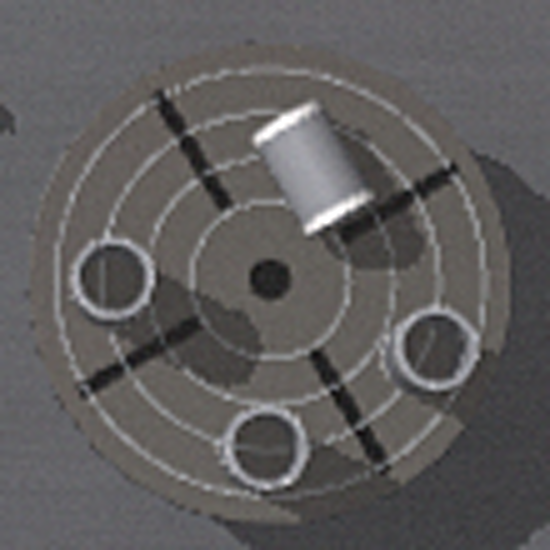

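View pics/t_crad.png

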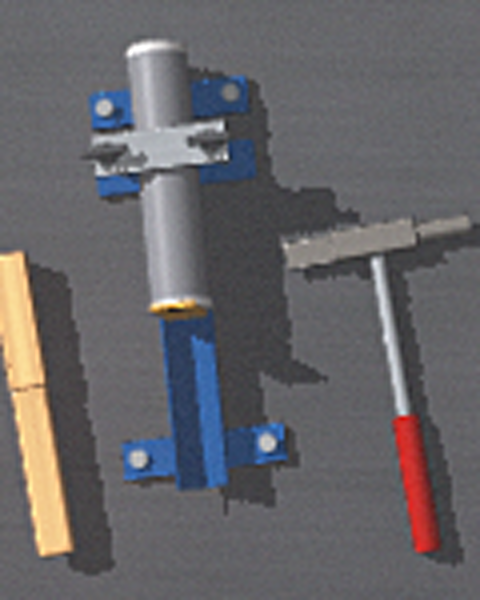

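Run:
```python
from h import *
f=load('top0')
def c(x,y,ox=270,oy=185,s=5): return (x+.5)/s-.5+ox,(y+.5)/s-.5+oy
for z in (.104,):
    a=onz(f,*c(284,118),z);b=onz(f,*c(339,217),z); d=a-b
    print('stub',(a+b)/2,np.linalg.norm(d),np.degrees(np.arctan2(d[1],d[0])))
k=lambda x,y:c(x,y,150,150,4)
a=onz(f,*k(155,43),.048);b=onz(f,*k(181,309),.048);d=a-b
print('pipe',a,b,np.linalg.norm(d),np.degrees(np.arctan2(d[1],d[0])))
a=onz(f,*k(188,322),.014);b=onz(f,*k(204,487),.014);d=a-b
print('V',a,b,np.linalg.norm(d),np.degrees(np.arctan2(d[1],d[0])))
for n,p in dict(hl=(283,255),hr=(472,222),handle=(427,550)).items(): print(n,onz(f,*k(*p),.02))
for n,p in dict(bt=(12,255),bb=(55,553),br1=(28,262),br2=(72,550)).items(): print(n,onz(f,*k(*p),.03))
print(R.from_euler('xyz',[180,0,161.56],degrees=True).as_matrix().round(3))
```

```text
stub [ 0.57727601 -0.22243217  0.104     ] 0.06970399520743395 28.854727233630616
pipe [0.76863653 0.23650239 0.048     ] [0.55163523 0.20634898 0.048     ] 0.21908627252111487 7.910877040229252
V [0.54571102 0.20618886 0.014     ] [0.4132193  0.18794201 0.014     ] 0.13374230387967698 7.841486442112593
hl [0.6007312  0.13053261 0.02      ]
hr [ 0.63011832 -0.02209017  0.02      ]
handle [0.36575971 0.00867207 0.02      ]
bt [0.5959722  0.34714576 0.03      ]
bb [0.35935752 0.30023116 0.03      ]
br1 [0.5904543  0.33398417 0.03      ]
br2 [0.36186654 0.28701655 0.03      ]
[[-0.949  0.316  0.   ]
 [ 0.316  0.949  0.   ]
 [ 0.     0.    -1.   ]]
```

Stub measured at (0.577, −0.222), axis at 28.9° and length 69.7 mm (70 given), so it fits. The cradle axis is at 7.9° and the spacer is near (0.549, 0.206). Next I'll move to hover over the stub.

```bash
python3 -m jog '[{"offset":[24,-55,5],"dr":[0,0,0.1],"gripper":1},{"offset":[48,-110,10],"dr":[0,0,0.2],"gripper":1},{"offset":[73,-165,10],"dr":[0,0,0.3],"gripper":1},{"offset":[97,-220,10],"dr":[0,0,0.4],"gripper":1},{"offset":[121,-275,10],"dr":[0,0,0.5],"gripper":1}]'
python3 -m jog '[{"offset":[24,-55,0],"dr":[0,0,0.08],"gripper":1},{"offset":[48,-110,0],"dr":[0,0,0.16],"gripper":1},{"offset":[73,-165,0],"dr":[0,0,0.24],"gripper":1},{"offset":[97,-220,0],"dr":[0,0,0.3],"gripper":1},{"offset":[121,-275,0],"dr":[0,0,0.326],"gripper":1}]'
python3 -m jog '[{"offset":[25,-55,0],"dr":[0,0,0],"gripper":1},{"offset":[50,-110,0],"dr":[0,0,0],"gripper":1},{"offset":[75,-165,0],"dr":[0,0,0],"gripper":1},{"offset":[100,-220,0],"dr":[0,0,0],"gripper":1},{"offset":[130,-288,0],"dr":[0,0,0],"gripper":1}]'
python3 -m jog '[{"offset":[0,0,0],"dr":[0,0,0],"gripper":1},{"offset":[0,0,0],"dr":[0,0,0],"gripper":1}]'
python3 - <<'E'
from h import *
f=snap('wrist','w1'); snap('top','top1'); snap('scene','scene1'); s=read_state(); print(s['time_s'],s['tcp_pos'],s['tool_rot'],s['qpos'],f['position'],f['attitude'])
print(proj(f,[[.577,-.222,.104],[.512,-.197,.08]]))
E
```

```text
time_s: 0.78
tcp_pos: [0.3269, 0.3398, 0.2244]
tool_rot: [-180.0, 0.0, -169.6]
contact_force: [0.9, 0.2, 1.4]
finger_gap: 0.999
time_s: 1.4
tcp_pos: [0.4479, 0.0647, 0.2246]
tool_rot: [-180.0, 0.0, -151.1]
contact_force: [0.7, 0.7, 0.3]
finger_gap: 0.997
time_s: 2.02
tcp_pos: [0.5732, -0.2124, 0.2243]
tool_rot: [180.0, 0.0, -151.1]
contact_force: [0.1, 0.2, 1.0]
finger_gap: 1.001
time_s: 2.28
tcp_pos: [0.5724, -0.2104, 0.2239]
tool_rot: [179.9, -0.0, -151.1]
contact_force: [-0.0, 0.4, -0.5]
finger_gap: 1.002
2.425 [ 0.57253607 -0.20930413  0.22481849] [ 1.79998290e+02  7.67355240e-03 -1.51025348e+02] [-2.51289321e+01  1.69970585e+00  9.92820064e+01  7.35356349e-03
  7.90151740e+01 -1.44104985e+02] [ 0.50111985 -0.25011105  0.39396492] [-1.68198987e+01 -1.06882739e-01  1.18894611e+02]
[[260.95314564 201.71219182]
 [317.25007347 149.64770007]]
```

View pics/w1.png

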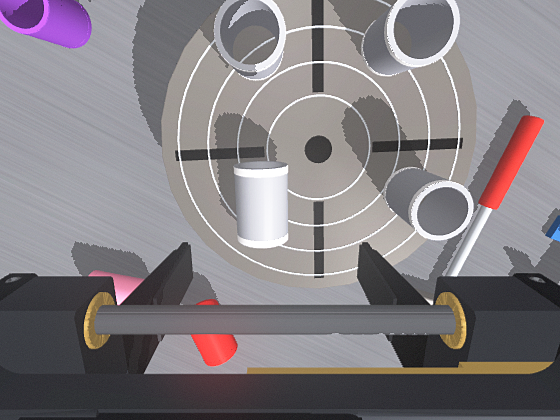

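The wrist view shows the toppled stub at about (261,204), aligned with the image vertical. The disc centre is at (318,149), within 1 px of the prediction. The fingers straddle to the right and below. I'll segment the stub to refine.

Run:
```python
from h import *
f=load('w1'); im=f['frame'].astype(int)
g=cv2.cvtColor(f['frame'],cv2.COLOR_RGB2HSV)
m=((g[:,:,2]>175)&(g[:,:,1]<30)).astype(np.uint8)
m[:150]=0;m[252:]=0;m[:,:225]=0;m[:,300:]=0
m=cv2.morphologyEx(m,cv2.MORPH_OPEN,np.ones((3,3)))
for v in (175,190,205,220,235): 
    x=np.where(m[v])[0]; print(v,x.min(),x.max())
for u in (240,250,262,274,283):
    y=np.where(m[:,u])[0]; print(u,y.min(),y.max())
crop(f,215,305,145,260,5,'w1c')
```

```text
175 238 287
190 241 288
205 241 287
220 242 287
235 243 288
240 169 242
250 169 247
262 169 248
274 168 246
283 167 243
```

View pics/w1c.png

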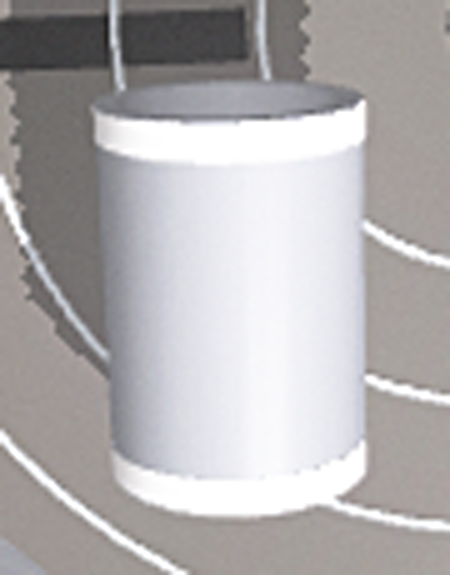

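Run:
```python
from h import *
f=load('w1'); z=.104
a=onz(f,261.2,166.5,z);b=onz(f,263.3,236,z);d=b-a
print(a,b,(a+b)/2,np.linalg.norm(d),np.degrees(np.arctan2(d[1],d[0])))
for p in [(234,166.5),(288.2,166.5),(238,236),(288.4,236)]: print(onz(f,*p,z))
print(onz(f,318,149,.08))
f=load('top1'); crop(f,270,380,185,295,5,'t1_disc')
```

```text
[ 0.54813686 -0.23722622  0.104     ] [ 0.60577293 -0.20403582  0.104     ] [ 0.57695489 -0.22063102  0.104     ] 0.06650954612533502 29.935989803232903
[ 0.5598706  -0.25850191  0.104     ]
[ 0.53648576 -0.21610039  0.104     ]
[ 0.61739926 -0.2251381   0.104     ]
[ 0.59423494 -0.18309388  0.104     ]
[ 0.51113119 -0.19668953  0.08      ]
```

View pics/t1_disc.png

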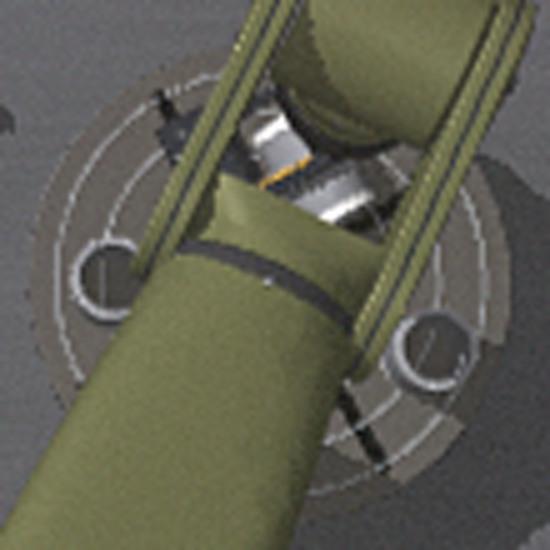

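The refined stub centre is (0.5775, −0.221) at 29°. The disc is unmoved. I need to shift (+5, −11) mm and then descend.

```bash
python3 -m jog '[{"offset":[5,-11,0],"dr":[0,0,0.005],"gripper":1},{"offset":[5,-11,-35],"dr":[0,0,0.005],"gripper":1},{"offset":[5,-11,-75],"dr":[0,0,0.005],"gripper":1},{"offset":[5,-11,-110],"dr":[0,0,0.005],"gripper":1},{"offset":[5,-11,-125],"dr":[0,0,0.005],"gripper":0.85}]' 10
python3 -m jog '[{"offset":[0,0,-7],"dr":[0,0,0],"gripper":0.75},{"offset":[0,0,-11],"dr":[0,0,0],"gripper":0.65},{"offset":[0,0,-11],"dr":[0,0,0],"gripper":0.6}]' 10
python3 - <<'E'
from h import *
f=snap('wrist','w2'); snap('scene','scene2'); s=read_state(); print(s['time_s'],s['tcp_pos'],s['tool_rot'],s['finger_gap'],s['contact_force'])
E
```

```text
time_s: 3.05
tcp_pos: [0.5767, -0.2209, 0.0973]
tool_rot: [179.8, -0.1, -150.8]
contact_force: [0.4, 0.7, -0.1]
finger_gap: 0.939
time_s: 3.42
tcp_pos: [0.5785, -0.2219, 0.0898]
tool_rot: [-179.9, 0.1, -150.8]
contact_force: [0.0, -0.2, -0.1]
finger_gap: 0.64
3.525 [ 0.57852439 -0.22190618  0.08988668] [-1.79904942e+02  6.42893156e-02 -1.50819978e+02] 0.6098532312217965 [-0.27096703  0.20169891  0.20032874]
```

View pics/w2.png

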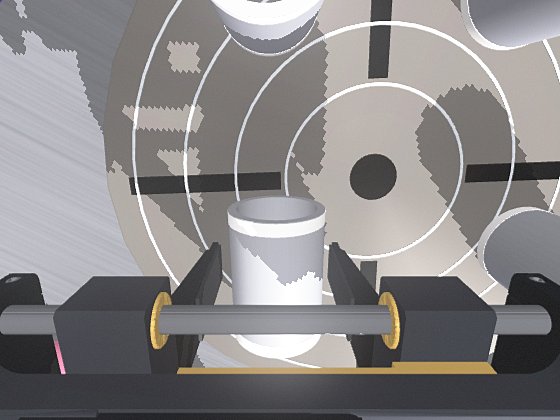

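The stub (229–325 px wide, centred on 277) sits mid-way between the pads, which are at about 220 and 331. Next I'll lower 4 mm and close gently.

```bash
python3 -m jog '[{"offset":[0,0,-4],"dr":[0,0,0],"gripper":0.56},{"offset":[0,0,-4],"dr":[0,0,0],"gripper":0.53},{"offset":[0,0,-4],"dr":[0,0,0],"gripper":0.5},{"offset":[0,0,-4],"dr":[0,0,0],"gripper":0.47},{"offset":[0,0,-4],"dr":[0,0,0],"gripper":0.45}]' 10
python3 -m jog '[{"offset":[0,0,0],"dr":[0,0,0],"gripper":0.3},{"offset":[0,0,0],"dr":[0,0,0],"gripper":0.3},{"offset":[0,0,0],"dr":[0,0,0],"gripper":0.3}]' 30
python3 -m jog '[{"offset":[0,0,4],"dr":[0,0,0],"gripper":0.3},{"offset":[0,0,12],"dr":[0,0,0],"gripper":0.3},{"offset":[0,0,25],"dr":[0,0,0],"gripper":0.3},{"offset":[0,0,40],"dr":[0,0,0],"gripper":0.3},{"offset":[0,0,40],"dr":[0,0,0],"gripper":0.3}]'
python3 - <<'E'
from h import *
f=snap('wrist','w3'); snap('scene','scene3'); s=read_state(); print(s['time_s'],s['tcp_pos'],s['tool_rot'],s['finger_gap'],s['contact_force'],s['ft_torque'])
E
```

```text
time_s: 4.15
tcp_pos: [0.5778, -0.2215, 0.0846]
tool_rot: [180.0, -0.0, -150.8]
contact_force: [-1.7, -0.9, -0.6]
finger_gap: 0.503
time_s: 4.53
tcp_pos: [0.5778, -0.2215, 0.0846]
tool_rot: [180.0, -0.0, -150.8]
contact_force: [-0.9, -0.1, -0.7]
finger_gap: 0.497
time_s: 5.15
tcp_pos: [0.5793, -0.2223, 0.1275]
tool_rot: [-179.8, 0.2, -150.8]
contact_force: [1.0, -0.4, -2.4]
finger_gap: 0.498
5.25 [ 0.57799262 -0.22165418  0.12518303] [-1.79962451e+02  2.75823507e-02 -1.50827520e+02] 0.49866011452971015 [-0.07690252  0.57952387 -2.62454365] [ 0.06303892  0.03544947 -0.00275751]
```

View pics/w3.png

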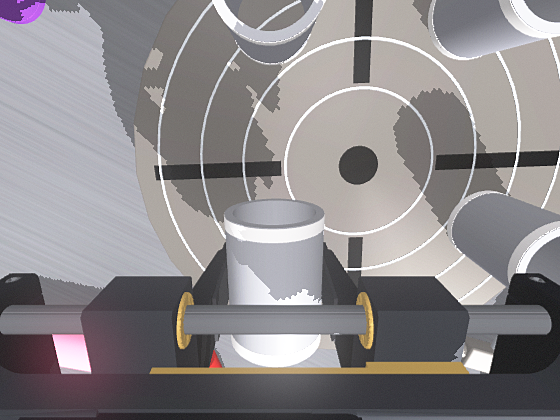

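View pics/scene3.png

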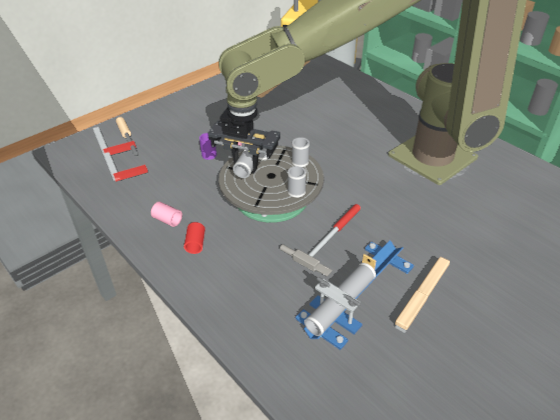

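The stub is lifted: gap 0.498 (47.4 mm), about 2.6 N load, and the disc and standing stubs are undisturbed in both views. I'll raise it and carry it to a point past the spacer, so the wrist camera looks straight down on the V.

```bash
python3 - <<'E'
from h import *
f=load('w3'); z=read_state()['tcp_pos'][2]+.019
crop(f,210,340,190,370,3,'w3c')
a=onz(f,225,214,z);b=onz(f,325.5,214,z);print(a,b,np.linalg.norm(a-b)); 
t=read_state()['tcp_pos'];ax=np.array([np.cos(np.radians(29.2)),np.sin(np.radians(29.2)),0]);print(((a+b)/2-t)@ax, ((a+b)/2-t)@np.array([-ax[1],ax[0],0]))
E
python3 -m jog '[{"offset":[0,0,30],"dr":[0,0,0],"gripper":0.3},{"offset":[0,0,70],"dr":[0,0,0],"gripper":0.3},{"offset":[4,30,105],"dr":[0,0,-0.05],"gripper":0.3},{"offset":[10,75,110],"dr":[0,0,-0.12],"gripper":0.3},{"offset":[18,125,110],"dr":[0,0,-0.2],"gripper":0.3}]'
python3 -m jog '[{"offset":[8,50,0],"dr":[0,0,-0.06],"gripper":0.3},{"offset":[16,100,0],"dr":[0,0,-0.12],"gripper":0.3},{"offset":[24,150,0],"dr":[0,0,-0.165],"gripper":0.3},{"offset":[32,200,0],"dr":[0,0,-0.172],"gripper":0.3},{"offset":[40,250,0],"dr":[0,0,-0.172],"gripper":0.3}]'
python3 -m jog '[{"offset":[3,35,0],"dr":[0,0,0],"gripper":0.3},{"offset":[4,55,0],"dr":[0,0,0],"gripper":0.3},{"offset":[4,62,0],"dr":[0,0,0],"gripper":0.3},{"offset":[4,62,0],"dr":[0,0,0],"gripper":0.3},{"offset":[4,62,0],"dr":[0,0,0],"gripper":0.3}]'
python3 - <<'E'
from h import *
f=snap('wrist','w4'); snap('scene','scene4'); s=read_state(); print(s['time_s'],s['tcp_pos'],s['tool_rot'],s['finger_gap'],s['contact_force'],s['qpos'])
E
```

```text
[ 0.56230899 -0.25974607  0.14418303] [ 0.53808065 -0.21652654  0.14418303] 0.04954734780542684
-0.03230627677436921 -0.0008261867894003077
time_s: 5.88
tcp_pos: [0.596, -0.0958, 0.2353]
tool_rot: [-180.0, 0.1, -162.5]
contact_force: [0.2, -0.6, -2.1]
finger_gap: 0.497
time_s: 6.5
tcp_pos: [0.6355, 0.155, 0.2337]
tool_rot: [-180.0, -0.1, -172.1]
contact_force: [0.1, 0.4, -1.8]
finger_gap: 0.5
time_s: 7.12
tcp_pos: [0.6399, 0.2142, 0.2347]
tool_rot: [-180.0, -0.0, -172.2]
contact_force: [0.1, -0.5, -2.2]
finger_gap: 0.5
7.225 [0.63997132 0.21435915 0.23480821] [-1.79989806e+02  8.62893156e-03 -1.72214117e+02] 0.49890218686723553 [-0.29727213 -0.48940166 -2.40216364] [ 1.39680741e+01  9.53089238e+00  8.99089033e+01 -1.12156527e-02
  8.05527235e+01 -8.38159678e+01]
```

View pics/w4.png

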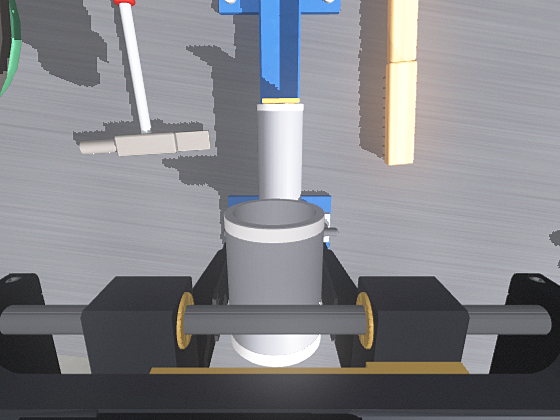

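View pics/w3c.png

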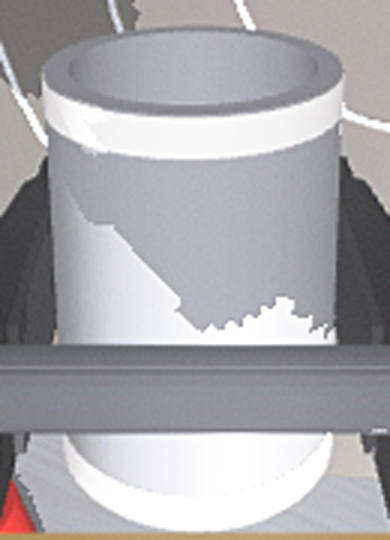

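The wrist view at 7.2 s shows the yellow spacer at about (281,101) with the V above it, the clamped pipe in line, and the hammer and brush well clear to either side. Next I'll measure the spacer and the stub's ends.

Run:
```python
from h import *
f=load('w4'); t=np.array([0.6400,0.2144,0.2348])
ax=np.array([np.cos(np.radians(7.8)),np.sin(np.radians(7.8)),0]);ay=np.array([-ax[1],ax[0],0])
for v in (228.8,365):
    p=onz(f,275,v,t[2]+.043); print('top rim',(p-t)@ax,(p-t)@ay)
p=onz(f,275,199.5,t[2]-.005); print('near bottom rim',(p-t)@ax)
crop(f,200,360,0,210,3,'w4c')
```

```text
top rim -0.03509995796615931 7.233484715150678e-05
top rim 0.033749426162805865 0.00011834100524582995
near bottom rim -0.034738747090520786
```

View pics/w4c.png

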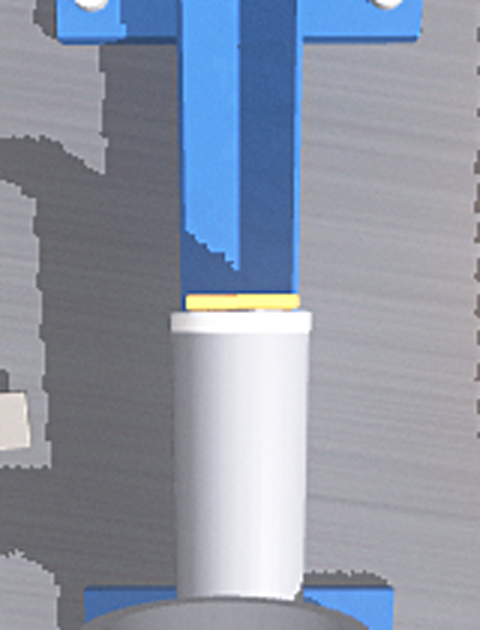

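Run:
```python
from h import *
f=load('w4'); print(f['position'],f['attitude'])
k=lambda x,y:((x+.5)/3-.5+200,(y+.5)/3-.5)
def show(n,p,z):
    q=onz(f,*k(*p),z); print(n,q.round(4)); return q
a=show('sp free L',(186,294),.095);b=show('sp free R',(299,293),.095);print(np.linalg.norm(a-b),np.degrees(np.arctan2(*(b-a)[:2])), (a+b)/2)
show('sp back L',(186,310),.095);show('sp back R',(299,308),.095)
a=show('V near',(238.5,268),.014);b=show('V far',(238.5,2),.014);d=a-b;print('ang',np.degrees(np.arctan2(d[1],d[0])))
for y in (30,270):
    a=show('edge',(182,y),.033);b=show('edge',(300,y),.033);print('mid',(a+b)/2,np.linalg.norm(a-b))
# clamped pipe silhouette near & far
for xl,xr,y in((172,312,320),(177,303,590)):
    a=show('pl',(xl,y),.048);b=show('pr',(xr,y),.048);print('mid',(a+b)/2,np.linalg.norm(a-b))
show('pipe end top',(241,314),.072)
t=load('top0'); 
c=lambda x,y:((x+.5)/4-.5+150,(y+.5)/4-.5+150)
print('top spacer bottom edge z.095',onz(t,*c(181,318),.095))
s=load('scene4'); crop(s,290,460,225,360,4,'s4c')
```

```text
[0.55897495 0.20318092 0.40467025] [-1.68422209e+01 -6.15486371e-03  9.78182680e+01]
sp free L [0.5492 0.1901 0.095 ]
sp free R [0.5443 0.2236 0.095 ]
0.03385990236775418 -8.298310126438292 [0.54678483 0.20688564 0.095     ]
sp back L [0.5538 0.1907 0.095 ]
sp back R [0.5486 0.2243 0.095 ]
V near [0.5348 0.2051 0.014 ]
V far [0.4484 0.1929 0.014 ]
ang 8.050476398041113
edge [0.4644 0.1758 0.033 ]
edge [0.4591 0.2149 0.033 ]
mid [0.46174248 0.19533982 0.033     ] 0.03951824029140228
edge [0.5394 0.1851 0.033 ]
edge [0.5337 0.2269 0.033 ]
mid [0.53655104 0.20597723 0.033     ] 0.0421598735674726
pl [0.5569 0.1844 0.048 ]
pr [0.5503 0.2326 0.048 ]
mid [0.55358995 0.20850979 0.048     ] 0.04867938701257459
pl [0.6528 0.1979 0.048 ]
pr [0.6464 0.2449 0.048 ]
mid [0.64961695 0.22143293 0.048     ] 0.047428503890620394
pipe end top [0.5522 0.2076 0.072 ]
top spacer bottom edge z.095 [0.5383044  0.19784604 0.095     ]
```

View pics/s4c.png

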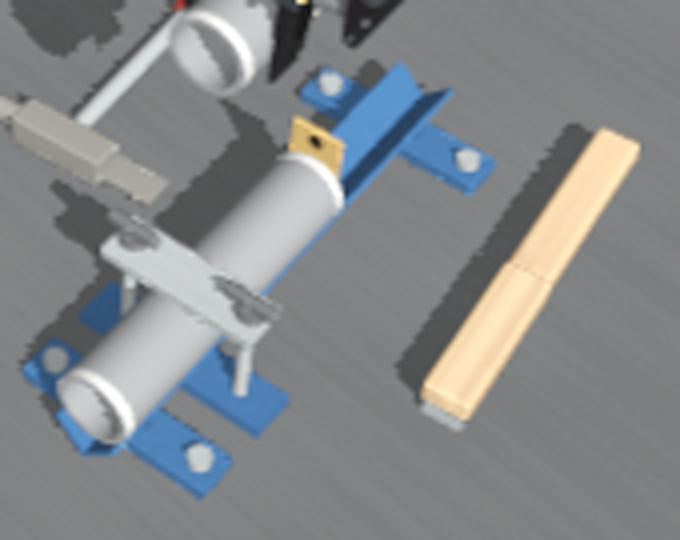

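The spacer face is at (0.547, 0.207) on an axis of 7.85°. Tab, V and pipe agree within about 1 mm, and the tab width measures 33.9 mm against 34 given. The seat is therefore at about (0.512, 0.202). I'll go 6 mm short of it and come down over the V.

```bash
python3 -m jog '[{"offset":[-40,-4,0],"dr":[0,0,0],"gripper":0.3},{"offset":[-85,-8,0],"dr":[0,0,0],"gripper":0.3},{"offset":[-120,-12,0],"dr":[0,0,0],"gripper":0.3},{"offset":[-133,-13,-10],"dr":[0,0,0],"gripper":0.3},{"offset":[-133,-13,-40],"dr":[0,0,0],"gripper":0.3}]'
python3 -m jog '[{"offset":[0,0,-40],"dr":[0,0,0],"gripper":0.3},{"offset":[0,0,-80],"dr":[0,0,0],"gripper":0.3},{"offset":[0,0,-115],"dr":[0,0,0],"gripper":0.3},{"offset":[0,0,-135],"dr":[0,0,0],"gripper":0.3},{"offset":[0,0,-145],"dr":[0,0,0],"gripper":0.3}]'
python3 -m jog '[{"offset":[0,0,-4],"dr":[0,0,0],"gripper":0.3},{"offset":[0,0,-4],"dr":[0,0,0],"gripper":0.3},{"offset":[0,0,-4],"dr":[0,0,0],"gripper":0.3}]'
python3 - <<'E'
from h import *
f=snap('wrist','w5'); snap('scene','scene5'); s=read_state(); print(s['time_s'],s['tcp_pos'],s['tool_rot'],s['finger_gap'],s['contact_force'])
crop(load('scene5'),290,460,205,340,4,'s5c')
E
```

```text
time_s: 7.85
tcp_pos: [0.5075, 0.2023, 0.1971]
tool_rot: [180.0, 0.3, -172.2]
contact_force: [-0.3, -0.4, -3.4]
finger_gap: 0.498
time_s: 8.48
tcp_pos: [0.5067, 0.2021, 0.049]
tool_rot: [-180.0, -0.0, -172.2]
contact_force: [-1.0, 0.2, -2.2]
finger_gap: 0.498
time_s: 8.85
tcp_pos: [0.5077, 0.2027, 0.0469]
tool_rot: [180.0, 0.1, -172.1]
contact_force: [-0.7, 0.0, -2.7]
finger_gap: 0.501
8.95 [0.50747289 0.20267113 0.04659408] [ 1.79984864e+02  9.47709847e-02 -1.72136171e+02] 0.5011730581601733 [-0.03144803 -0.06463262 -2.65735715]
```

View pics/w5.png

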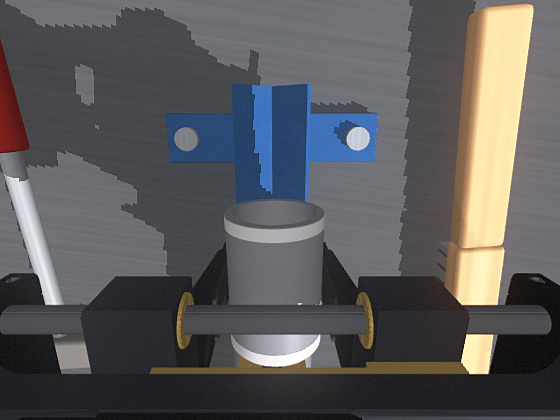

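View pics/s5c.png

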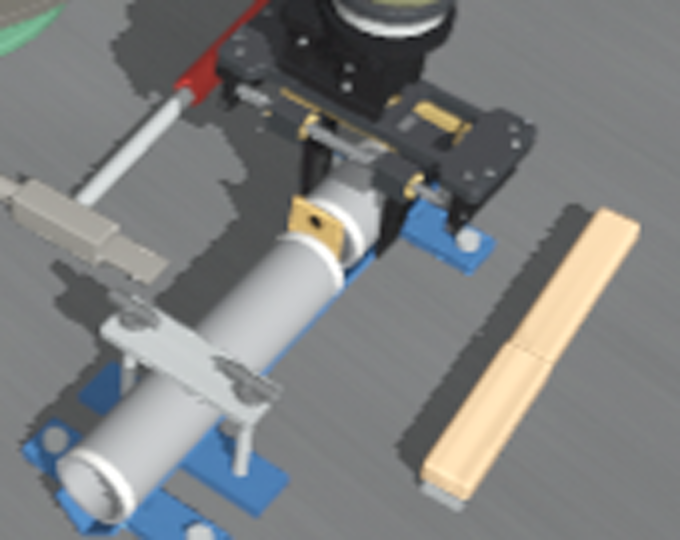

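The stub is 18 mm above its seat, over the V, with its end clear of the tab. The V centre (px about 272.5 against the stub's 274.5) says I'm about 1 mm too far in +y, and the TCP reading agrees. I'll correct that and lower slowly.

```bash
python3 -m jog '[{"offset":[0,-1,-4],"dr":[0,0,0],"gripper":0.3},{"offset":[0,-1,-8],"dr":[0,0,0],"gripper":0.3},{"offset":[0,-1,-11],"dr":[0,0,0],"gripper":0.3},{"offset":[0,-1,-14],"dr":[0,0,0],"gripper":0.3},{"offset":[0,-1,-15],"dr":[0,0,0],"gripper":0.3}]'
python3 -m jog '[{"offset":[0,0,-0.5],"dr":[0,0,0],"gripper":0.3},{"offset":[0,0,-1],"dr":[0,0,0],"gripper":0.3},{"offset":[0,0,-1],"dr":[0,0,0],"gripper":0.3}]'
```

```text
time_s: 9.57
tcp_pos: [0.5066, 0.2014, 0.0303]
tool_rot: [-180.0, -0.0, -172.1]
contact_force: [-0.0, -0.7, -2.3]
finger_gap: 0.502
time_s: 9.95
tcp_pos: [0.5069, 0.2015, 0.0297]
tool_rot: [180.0, 0.0, -172.1]
contact_force: [0.1, 0.1, -1.5]
finger_gap: 0.497
```

```bash
python3 -m jog '[{"offset":[0,0,-0.5],"dr":[0,0,0],"gripper":0.3},{"offset":[0,0,-0.5],"dr":[0,0,0],"gripper":0.3}]'
python3 -m jog '[{"offset":[0,0,-0.5],"dr":[0,0,0],"gripper":0.3},{"offset":[0,0,-0.5],"dr":[0,0,0],"gripper":0.3}]'
```

```text
time_s: 10.2
tcp_pos: [0.507, 0.2014, 0.0293]
tool_rot: [-180.0, 0.0, -172.1]
contact_force: [0.2, -0.4, -1.3]
finger_gap: 0.501
time_s: 10.45
tcp_pos: [0.5071, 0.2013, 0.0291]
tool_rot: [-180.0, 0.0, -172.1]
contact_force: [-0.6, -1.7, 0.7]
finger_gap: 0.501
```

The stub is touching the V: net force went from −2.5 to +0.7 N, with a slight −y reaction. Next I'll slide gently along the axis toward the spacer.

```bash
python3 -m jog '[{"offset":[0.7,-0.2,0],"dr":[0,0,0],"gripper":0.3},{"offset":[1.5,-0.1,0],"dr":[0,0,0],"gripper":0.3},{"offset":[2.2,0,0],"dr":[0,0,0],"gripper":0.3},{"offset":[3,0.1,0],"dr":[0,0,0],"gripper":0.3},{"offset":[3,0.1,0],"dr":[0,0,0],"gripper":0.3}]'
python3 -m jog '[{"offset":[0.5,0.1,0],"dr":[0,0,0],"gripper":0.3},{"offset":[1,0.1,0],"dr":[0,0,0],"gripper":0.3},{"offset":[1,0.1,0],"dr":[0,0,0],"gripper":0.3}]'
python3 -m jog '[{"offset":[0.5,0.1,0],"dr":[0,0,0],"gripper":0.3},{"offset":[0.5,0.1,0],"dr":[0,0,0],"gripper":0.3}]'
```

```text
time_s: 11.08
tcp_pos: [0.508, 0.2011, 0.0288]
tool_rot: [-180.0, -0.3, -172.2]
contact_force: [-8.5, -3.0, 8.1]
finger_gap: 0.5
time_s: 11.45
tcp_pos: [0.508, 0.2011, 0.0288]
tool_rot: [-180.0, -0.4, -172.2]
contact_force: [-11.9, -3.9, 10.5]
finger_gap: 0.496
time_s: 11.7
tcp_pos: [0.5081, 0.2011, 0.0288]
tool_rot: [-179.9, -0.5, -172.2]
contact_force: [-13.8, -4.4, 12.2]
finger_gap: 0.5
```

It stopped about 4 mm earlier than I measured, and the force is rising in both x and z. I'll look before pushing further.

Run:
```python
from h import *
f=snap('wrist','w6'); snap('scene','scene6'); snap('top','top6');s=read_state(); print(s['time_s'],s['tcp_pos'],s['tool_rot'],s['contact_force'],s['ft_torque'])
crop(load('scene6'),330,420,215,300,8,'s6c'); crop(load('top6'),150,250,180,290,5,'t6c');crop(f,180,380,180,380,3,'w6c')
```

```text
11.85 [0.50805635 0.20109325 0.02872137] [-179.94927525   -0.51046991 -172.15255979] [-13.64517131  -3.35647637  13.85007803] [-0.60856096  2.24711368 -0.1406509 ]
```

View pics/s6c.png

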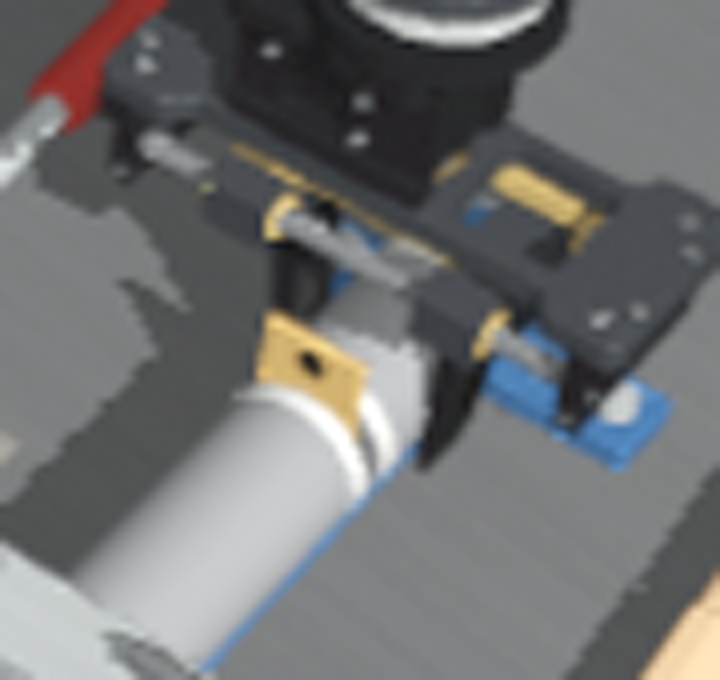

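View pics/w6c.png

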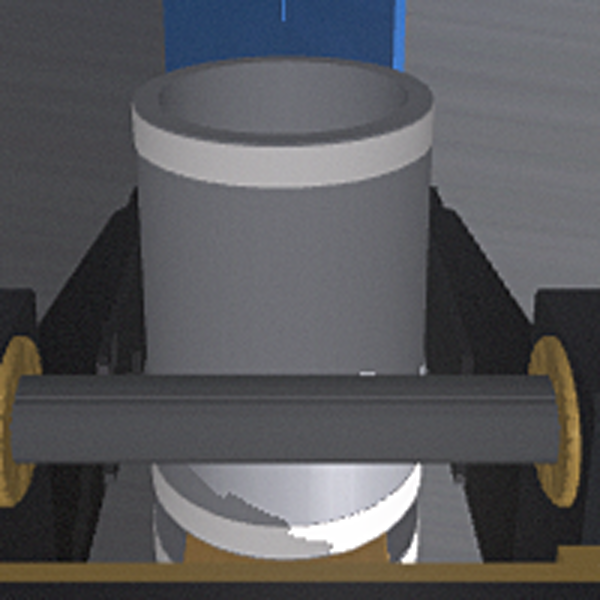

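View pics/t6c.png

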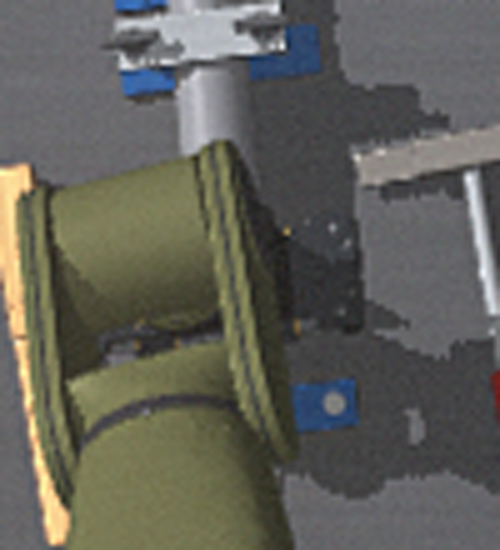

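Run:
```python
from h import *
f=load('scene6'); x0,y0,s=360,245,20
im=cv2.resize(f['frame'][y0:y0+30,x0:x0+36,::-1],None,fx=s,fy=s,interpolation=cv2.INTER_NEAREST)
cv2.imwrite('pics/s6z.png',im)
ax=np.array([np.cos(np.radians(7.85)),np.sin(np.radians(7.85)),0]);ay=np.array([-ax[1],ax[0],0])
sp=np.array([.5468,.2071,.048])
for g in (0,-4,4,8,5):   # distance before pipe end... x along from spacer face
    P=[sp-ax*g/1e3*1+.024*(np.cos(t)*ay+np.sin(t)*np.array([0,0,1])) for t in np.radians([0,30,60,90])]
    print('x=',-g,((proj(f,P)-[x0,y0])).round(2).tolist())
```

```text
x= 0 [[15.7, 29.99], [15.14, 26.09], [12.47, 21.89], [8.43, 18.57]]
x= 4 [[14.78, 30.96], [14.21, 27.06], [11.54, 22.85], [7.5, 19.53]]
x= -4 [[16.61, 29.02], [16.05, 25.12], [13.39, 20.93], [9.36, 17.62]]
x= -8 [[17.52, 28.05], [16.97, 24.16], [14.31, 19.97], [10.28, 16.67]]
x= -5 [[16.84, 28.78], [16.28, 24.88], [13.62, 20.69], [9.59, 17.38]]
```

View pics/s6z.png

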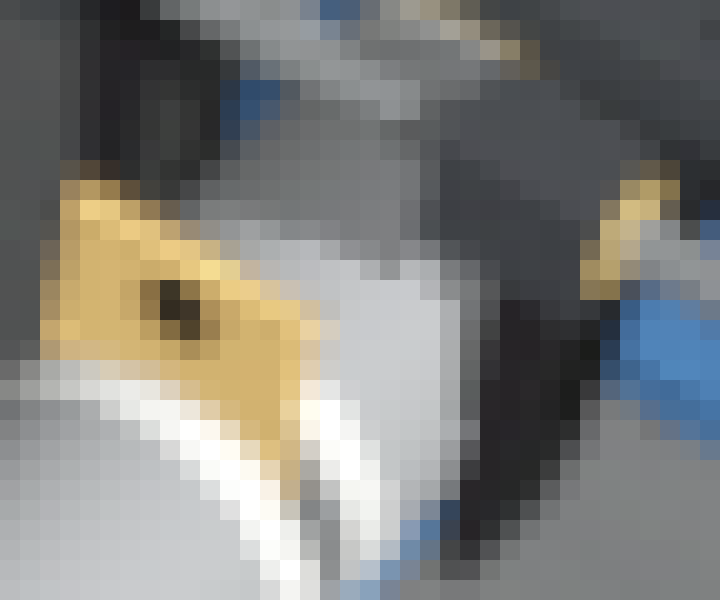

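Both the kinematics and the scene view (pipe-to-stub band gap of about 6–8 mm against 4 mm for the spacer alone) say the stub is about 3–4 mm short. With Fx/Fz ≈ 0.9, it's friction-locked in the V, not touching the spacer. I'll back the command off, lift about 1.5 mm clear, advance in the air until light contact, then lower.

```bash
python3 -m jog '[{"offset":[-1.5,-0.2,0],"dr":[0,0,0],"gripper":0.3},{"offset":[-3,-0.3,0],"dr":[0,0,0],"gripper":0.3},{"offset":[-4,-0.4,0],"dr":[0,0,0],"gripper":0.3},{"offset":[-4,-0.4,1],"dr":[0,0,0],"gripper":0.3},{"offset":[-4,-0.4,2],"dr":[0,0,0],"gripper":0.3}]'
python3 -m jog '[{"offset":[0,0,0],"dr":[0,0,0],"gripper":0.3},{"offset":[0,0,0],"dr":[0,0,0],"gripper":0.3}]'
```

```text
time_s: 12.48
tcp_pos: [0.507, 0.2016, 0.0301]
tool_rot: [180.0, -0.0, -172.1]
contact_force: [-0.5, 0.2, -2.4]
finger_gap: 0.5
time_s: 12.72
tcp_pos: [0.5071, 0.2014, 0.0304]
tool_rot: [180.0, -0.0, -172.1]
contact_force: [-0.1, 0.2, -2.6]
finger_gap: 0.496
```

Hanging free at −2.6 N. Now I'll advance in the air.

```bash
python3 -m jog '[{"offset":[0.7,0.1,0],"dr":[0,0,0],"gripper":0.3},{"offset":[1.3,0.2,0],"dr":[0,0,0],"gripper":0.3},{"offset":[2,0.3,0],"dr":[0,0,0],"gripper":0.3},{"offset":[2,0.3,0],"dr":[0,0,0],"gripper":0.3}]'
python3 -m jog '[{"offset":[0.5,0.1,0],"dr":[0,0,0],"gripper":0.3},{"offset":[1,0.1,0],"dr":[0,0,0],"gripper":0.3},{"offset":[1,0.1,0],"dr":[0,0,0],"gripper":0.3}]'
python3 -m jog '[{"offset":[0.5,0.1,0],"dr":[0,0,0],"gripper":0.3},{"offset":[0.5,0.1,0],"dr":[0,0,0],"gripper":0.3}]'
```

```text
time_s: 13.22
tcp_pos: [0.5094, 0.2016, 0.0307]
tool_rot: [180.0, 0.0, -172.1]
contact_force: [-1.1, 0.1, -3.1]
finger_gap: 0.5
time_s: 13.6
tcp_pos: [0.5104, 0.2017, 0.0307]
tool_rot: [180.0, 0.0, -172.1]
contact_force: [0.5, 0.0, -1.8]
finger_gap: 0.499
time_s: 13.85
tcp_pos: [0.5109, 0.2018, 0.0307]
tool_rot: [180.0, 0.0, -172.1]
contact_force: [-0.3, -0.3, -2.2]
finger_gap: 0.496
```

Friction was the cause, as it now moves freely past 0.508. Continuing in 0.5 mm steps.

```bash
for i in 1; do :; done; python3 -m jog '[{"offset":[0.5,0.1,0],"dr":[0,0,0],"gripper":0.3},{"offset":[0.5,0.1,0],"dr":[0,0,0],"gripper":0.3}]'
python3 -m jog '[{"offset":[0.5,0.1,0],"dr":[0,0,0],"gripper":0.3},{"offset":[0.5,0.1,0],"dr":[0,0,0],"gripper":0.3}]'
python3 -m jog '[{"offset":[0.5,0.1,0],"dr":[0,0,0],"gripper":0.3},{"offset":[0.5,0.1,0],"dr":[0,0,0],"gripper":0.3}]'
```

```text
time_s: 14.1
tcp_pos: [0.5114, 0.202, 0.0307]
tool_rot: [180.0, 0.0, -172.1]
contact_force: [-1.2, -0.6, -2.3]
finger_gap: 0.502
time_s: 14.35
tcp_pos: [0.5119, 0.2021, 0.0307]
tool_rot: [180.0, 0.0, -172.1]
contact_force: [0.0, -0.0, -1.9]
finger_gap: 0.503
time_s: 14.6
tcp_pos: [0.5124, 0.2021, 0.0307]
tool_rot: [-180.0, 0.0, -172.1]
contact_force: [-0.2, 0.3, -3.3]
finger_gap: 0.5
```

```bash
python3 -m jog '[{"offset":[0.5,0.1,0],"dr":[0,0,0],"gripper":0.3},{"offset":[0.5,0.1,0],"dr":[0,0,0],"gripper":0.3}]'
python3 -m jog '[{"offset":[0.5,0.1,0],"dr":[0,0,0],"gripper":0.3},{"offset":[0.5,0.1,0],"dr":[0,0,0],"gripper":0.3}]'
python3 -m jog '[{"offset":[0.5,0.1,0],"dr":[0,0,0],"gripper":0.3},{"offset":[0.5,0.1,0],"dr":[0,0,0],"gripper":0.3}]'
```

```text
time_s: 14.85
tcp_pos: [0.5126, 0.2022, 0.0306]
tool_rot: [-180.0, -0.0, -172.1]
contact_force: [-1.8, -1.1, -1.7]
finger_gap: 0.503
time_s: 15.1
tcp_pos: [0.5126, 0.2022, 0.0305]
tool_rot: [-180.0, -0.1, -172.1]
contact_force: [-4.8, -0.3, 0.4]
finger_gap: 0.501
time_s: 15.35
tcp_pos: [0.5126, 0.2022, 0.0304]
tool_rot: [-180.0, -0.2, -172.1]
contact_force: [-6.4, -1.5, 1.2]
finger_gap: 0.499
```

Contact is at 0.5126, which is where I predicted. I'll ease the press and lower onto the V.

```bash
python3 -m jog '[{"offset":[-0.6,-0.1,-0.5],"dr":[0,0,0],"gripper":0.3},{"offset":[-0.6,-0.1,-1],"dr":[0,0,0],"gripper":0.3},{"offset":[-0.6,-0.1,-1.3],"dr":[0,0,0],"gripper":0.3},{"offset":[-0.6,-0.1,-1.3],"dr":[0,0,0],"gripper":0.3}]'
python3 -m jog '[{"offset":[0,0,-0.4],"dr":[0,0,0],"gripper":0.3},{"offset":[0,0,-0.4],"dr":[0,0,0],"gripper":0.3}]'
```

```text
time_s: 15.85
tcp_pos: [0.5126, 0.2023, 0.0293]
tool_rot: [-180.0, -0.1, -172.1]
contact_force: [-6.0, -0.8, 1.3]
finger_gap: 0.499
time_s: 16.1
tcp_pos: [0.5126, 0.2023, 0.0292]
tool_rot: [-180.0, -0.1, -172.1]
contact_force: [-7.7, -1.5, 3.4]
finger_gap: 0.499
```

It's seated: about 6 N on the V and 7 N against the spacer. I'll lower the grip force, then open slightly.

```bash
python3 -m jog '[{"offset":[0,0,0],"dr":[0,0,0],"gripper":0.48},{"offset":[0,0,0],"dr":[0,0,0],"gripper":0.49}]' 5
python3 -m jog '[{"offset":[0,0,0],"dr":[0,0,0],"gripper":0.52},{"offset":[0,0,0],"dr":[0,0,0],"gripper":0.54},{"offset":[0,0,0],"dr":[0,0,0],"gripper":0.6},{"offset":[0,0,0],"dr":[0,0,0],"gripper":0.68},{"offset":[0,0,0],"dr":[0,0,0],"gripper":0.68}]' 5
python3 - <<'E'
from h import *
f=snap('wrist','w7'); snap('scene','scene7'); s=read_state(); print(s['time_s'],s['tcp_pos'],s['contact_force'],s['finger_gap'])
crop(load('scene7'),330,420,215,300,8,'s7c')
E
```

```text
time_s: 16.35
tcp_pos: [0.5129, 0.2023, 0.0292]
tool_rot: [-180.0, -0.1, -172.1]
contact_force: [-5.3, -2.2, 2.7]
finger_gap: 0.502
time_s: 16.98
tcp_pos: [0.5134, 0.2024, 0.029]
tool_rot: [180.0, 0.0, -172.1]
contact_force: [-0.1, -0.2, -0.4]
finger_gap: 0.676
17.075 [0.5132709  0.2023277  0.02893669] [-0.11224787  0.18894089 -0.506381  ] 0.6806085054589485
```

View pics/w7.png

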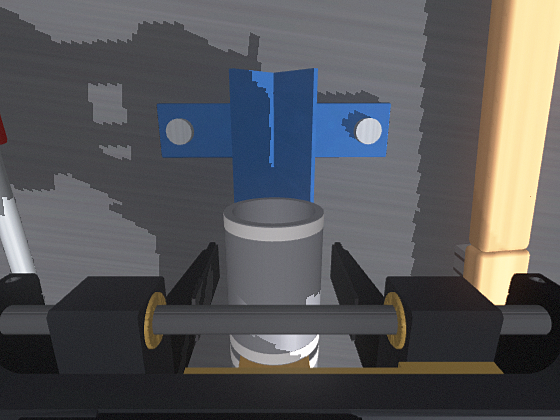

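View pics/s7c.png

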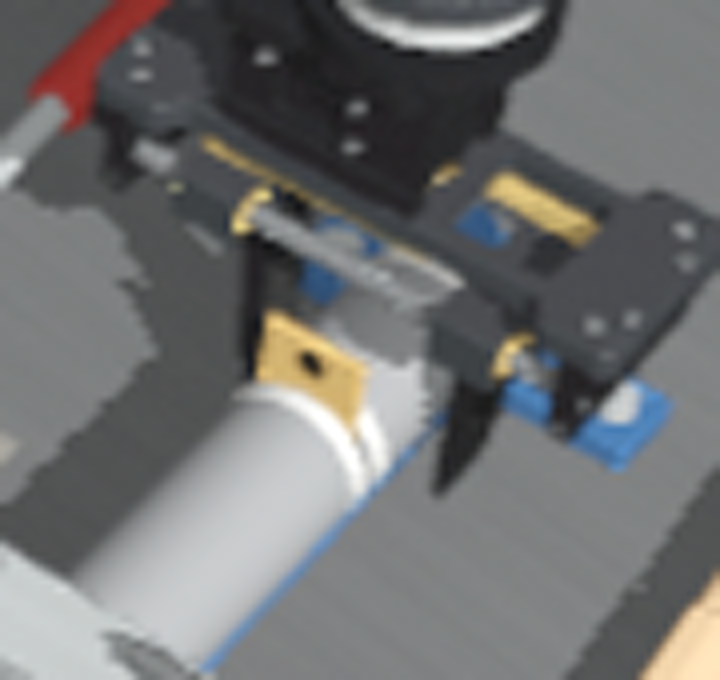

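The fingers are clear on both sides (pads about 207 and 343, stub 225–323). The band gap in the scene view has narrowed to the spacer's thickness. I'll retreat straight up, then back, for a final look.

```bash
python3 -m jog '[{"offset":[0,0,15],"dr":[0,0,0],"gripper":0.68},{"offset":[0,0,45],"dr":[0,0,0],"gripper":0.68},{"offset":[0,0,85],"dr":[0,0,0],"gripper":0.68},{"offset":[0,0,130],"dr":[0,0,0],"gripper":0.68},{"offset":[0,0,175],"dr":[0,0,0],"gripper":0.68}]'
python3 -m jog '[{"offset":[20,5,15],"dr":[0,0,0],"gripper":0.7},{"offset":[60,15,20],"dr":[0,0,0],"gripper":0.7},{"offset":[100,20,20],"dr":[0,0,0],"gripper":0.7},{"offset":[120,20,20],"dr":[0,0,0],"gripper":0.7},{"offset":[120,20,20],"dr":[0,0,0],"gripper":0.7}]'
python3 - <<'E'
from h import *
f=snap('wrist','w8'); snap('scene','scene8');snap('top','top8'); s=read_state(); print(s['time_s'],s['tcp_pos'],s['contact_force'],s['finger_gap'],f['position'])
crop(f,200,360,0,260,3,'w8c')
E
```

```text
time_s: 17.7
tcp_pos: [0.5132, 0.2024, 0.2067]
tool_rot: [180.0, 0.1, -172.1]
contact_force: [-0.2, -0.2, 0.2]
finger_gap: 0.681
time_s: 18.32
tcp_pos: [0.6341, 0.2222, 0.2246]
tool_rot: [180.0, 0.0, -172.2]
contact_force: [-0.2, 0.5, -0.9]
finger_gap: 0.701
18.475 [0.6325726  0.22236474 0.22448959] [ 1.18491793 -0.77948163  0.1239498 ] 0.6965818064455632 [0.55306407 0.21104363 0.39452211]
```

View pics/w8c.png

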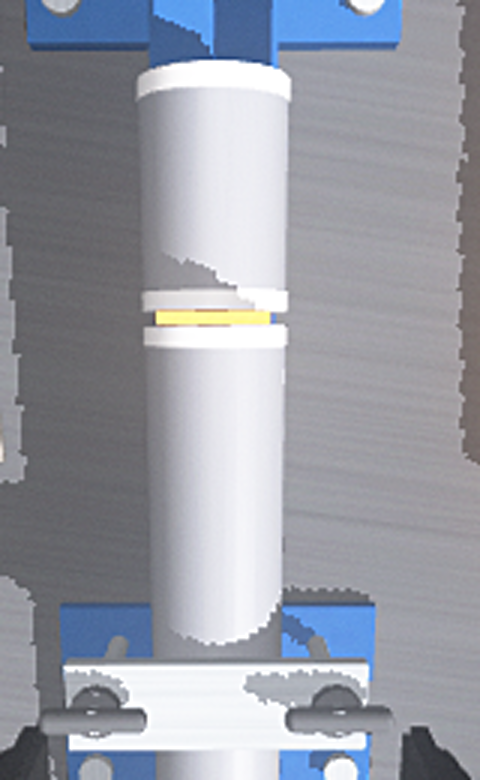

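View pics/scene8.png

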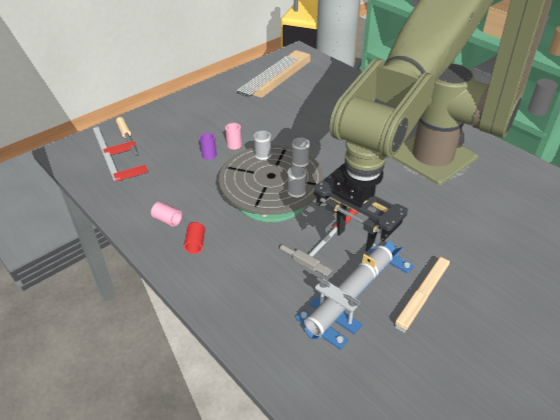

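View pics/top8.png

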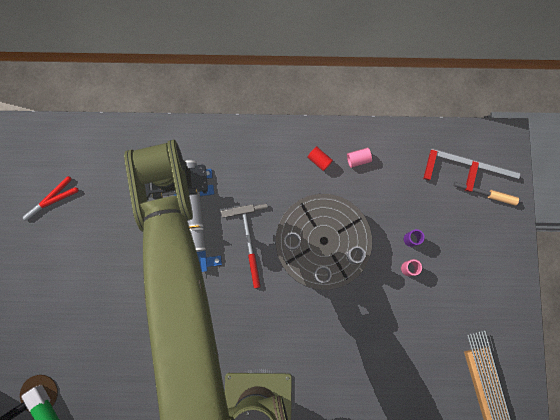

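Run:
```python
from h import *
f=load('w8'); k=lambda x,y:((x+.5)/3-.5+200,(y+.5)/3-.5)
ax=np.array([np.cos(np.radians(7.85)),np.sin(np.radians(7.85)),0])
g=f['frame'][95:115,[250,271,289]].sum(2); print(g.T)
a=onz(f,*k(216,311),.072);b=onz(f,*k(216,326),.072);c=onz(f,*k(214,64),.072); print('gap',(b-a)@ax,'len',(a-c)@ax, (a+c)/2)
t0=load('top0');t1=load('top8')
d=cv2.absdiff(t0['frame'][185:295,270:380],t1['frame'][185:295,270:380]).max(2)
print(d.max()); cv2.imwrite('pics/d.png',cv2.resize(d,None,fx=4,fy=4)); crop(t1,270,380,185,295,5,'t8_disc')
d2=cv2.absdiff(t0['frame'][195:295,225:268],t1['frame'][195:295,225:268]).max(2);print('hammer diff',(d2>60).sum())
```

```text
[[387 373 596 602 592 591 596 616 519 342 326 322 317 324 580 592 592 588
  584 612]
 [475 607 719 708 705 708 708 728 469 664 664 660 663 567 765 765 765 765
  765 765]
 [697 745 765 765 765 765 765 765 734 657 659 655 652 728 765 765 765 765
  765 765]]
gap 0.004492448253081365 len 0.06886244869389412 [0.51269932 0.20265898 0.072     ]
168
hammer diff 13
```

View pics/t8_disc.png

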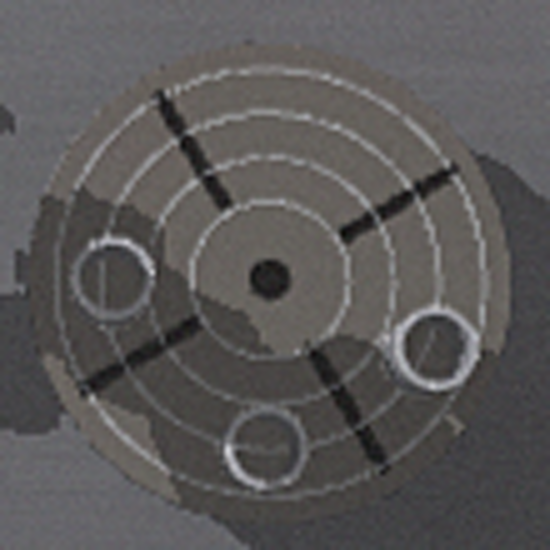

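Run:
```python
from h import *
f=load('w8'); F=f['frame'].astype(float).sum(2)
# stub and pipe side edges by max gradient with parabolic subpixel
def sub(g,i):
    a,b,c=g[i-1],g[i],g[i+1]; return i+.5*(a-c)/(a-2*b+c+1e-9)
for v in list(range(36,96,8))+list(range(118,200,12)):
    d=np.abs(np.diff(F[v-2:v+3].mean(0)))
    l=240+np.argmax(d[240:260]); r=285+np.argmax(d[285:302]); print(v,round(sub(d,l)+.5,2),round(sub(d,r)+.5,2),round((sub(d,l)+sub(d,r))/2+.5,2))
for u in (249,250,251,286,287,288,289,290,291,292):
    d=np.diff(F[:,u]); a=99+np.argmin(d[99:106]); b=105+np.argmax(d[105:112]); print(u,round(sub(-d,a)+.5,2),round(sub(d,b)+.5,2),round(sub(d,b)-sub(-d,a),2))
cv2.imwrite('pics/gap.png',cv2.resize(f['frame'][92:120,240:300,::-1],None,fx=12,fy=12,interpolation=cv2.INTER_NEAREST))
```

```text
36 245.71 295.48 270.59
44 245.78 295.49 270.64
52 246.54 295.48 271.01
60 246.6 295.23 270.92
68 246.59 295.17 270.88
76 246.82 294.72 270.77
84 258.55 294.6 276.58
92 247.72 294.55 271.14
118 248.55 294.47 271.51
130 248.62 294.31 271.46
142 248.62 294.32 271.47
154 248.77 293.63 271.2
166 249.62 293.52 271.57
178 249.62 293.48 271.55
190 249.67 293.46 271.57
249 103.31 108.49 5.19
250 103.33 108.51 5.17
251 103.11 108.45 5.35
286 102.6 107.76 5.17
287 102.56 107.64 5.08
288 103.34 107.64 4.3
289 103.37 107.67 4.3
290 103.5 107.59 4.09
291 103.52 107.56 4.04
292 103.55 107.58 4.03
```

View pics/gap.png

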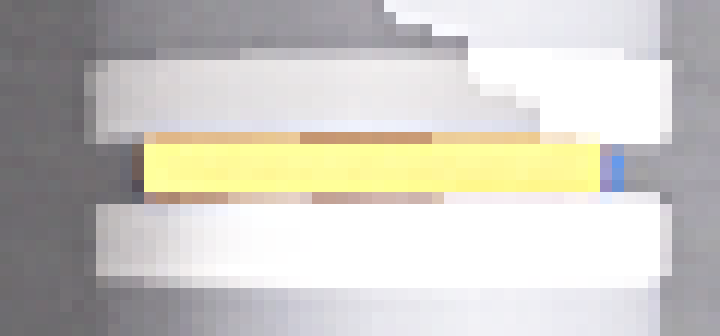

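The gap between the pipe ends measures 4.0–5.2 px at about 1 mm/px, which is the 4 mm spacer within pixel error. The stub is in line with the clamped pipe, and the disc and standing stubs are where they were. Handing in.

```bash
python3 -c "
from rig import *
print(read_state()['qvel'].round(2)); print(hand_in())"
```

```text
[ 0.03 -0.3   0.44 -0.02 -0.24  0.07]
the job is handed in; nothing more can be done
None
```

I lifted the toppled stub off the turntable and laid it in the V of the blue cradle, with its end against the brass spacer. I handed in at about 18.5 s of the 42 s allowed.

- **Placing:** On the first try I lowered the stub about 4 mm short. Pushing it forward in the V locked it by friction at about 14 N, so I lifted it 1.5 mm and moved it forward in the air. It touched the spacer where I had predicted, and I lowered and released it with about 8 N on the spacer.
- **Fit:** The stub lies in line with the clamped pipe. Across the spacer the gap reads 4.0–5.3 mm by column; the spacer is 4 mm thick. That is about the camera's pixel error, so I can't rule out a slack of up to about 0.5 mm, or about 1 mm at worst, from the pictures. The contact force says it was touching.
- **Turntable:** The disc marks and the three standing stubs are at the same pixels as at the start, and the disc is still.
- **Hammer and brush:** The hammer's part of the top view shows only 13 changed pixels. I checked the brush by eye only, in the scene view, and it looks unmoved.
- **Robot:** The arm is clear of everything and at rest. The forces I read never exceeded about 14 N per axis.

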